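# Stroke the feelers of a checking fixture

## Robot

A 7-joint arm with a two-finger parallel gripper is mounted at the origin on the work surface. World frame = base frame: x ahead of the robot, y to its left, z up, the work surface at z = 0. Lengths are in mm, angles in rad, forces in N, time in s.
With the tool pointing down it reaches from about 425 to 925 mm from the base axis. Payload 6.8 kg.
Tool frame: the origin (TCP) lies on the centre line of the jaws, within the pads' length; the fingertips stand 17 mm ahead of it and the grasp point (between the pads) lies 2 mm behind it; z points along the fingers, y is the line along which they close (so a half turn about z gives the same grasp; the last joint's range is limited). The gripper opens to 85 mm and grips with 20 to 120 N. Pads are 22 mm wide; open, the fingers measure 114 mm over their backs; the gripper's body (76 mm by 85 mm) begins 54 mm behind the grasp point. The pads swing forward as they close: fully open they stand 13 mm farther back than shut.
Start: joints at [-1.29, 0.477, 0.022, 1.555, -0.011, 1.109, -0.083], TCP at [255.876, 624.639, 248.308] pointing down, gripper open.
Joint ranges: [-2.96, 2.96], [-0.34, 2.1], [-1.41, 1.46], [0.24, 2.44], [-1.37, 4.51], [0.17, 1.92], [-2.96, 2.96]. Speed limits (rad/s): [2.39, 2.39, 3.14, 3.14, 3.14, 3.14, 3.14].

## Interface

Orientations are given as a rotation vector (axis times angle).
In Python, from bench import monitor, eyes, workorder, spotter gives the robot as it stands.
- The arm moves only by the shell command python3 -m handwheel 'ROWS'. ROWS is JSON, a list that holds one entry, the list of rows, each a list of 7 numbers: the turn, a rotation vector about the world's x, y, z in rad, then the shift along the world's x, y, z in cm, then the opening, from 0 (shut) to 1 (fully open). A call has 1 to 5 rows; each row shifts and turns the commanded pose from where the row before left it; what a row does not reach is not made up. A row lasts 1/8 s, in which the tool goes at most 62.5 mm and 10.7 degrees, less where a joint would pass 70% of its speed; a pose out of reach is approached as far as the arm can. A call with a gripper value outside its range is refused whole. The fingers move at their own pace and stop on an object; the grip force is fixed at half the most. Time passes only in rows, so rows that do not move let the fingers close. It gives the time, the measured TCP pose, the force, the opening and the grip force at its end, in the units of the state.
- monitor.get_obs(): the state, without advancing time (a new reading comes with each control period).
- eyes.camera(name): name is "scene" or "side" or "wrist"; returns the picture (384x512x3 uint8, blue, green, red); there is no depth.
- eyes.camera_model(name): a dict with "vertical_fov" (degrees; the focal length in pixels is half the picture's height over the tangent of half this angle, whatever the lens; pixels are square), "cx", "cy" (the principal point, pixels), "extrinsics" (4x4, takes a point from world to camera coordinates). Camera axes: x right, y up, looking along -z (the intrinsics and any distortion apply to the point x, -y, -z); pixel columns grow to the right and rows downward; lengths in mm; the calibration is good to about 2 mm. A picture is of the moment at which its call begins: read the wrist's pose just before it. camera_model takes no time and is no camera call; for the wrist camera it gives the pose at the moment of the call.
- workorder.sign_off(): hands the job in; it is judged then, once.
Trained networks look in the newest picture that a camera, given by its name, has taken for a name from the list of things; names that differ only in an ending like _2 or _b are one class to them, and where a whole thing is asked for, a point or a joint stands for the part that bears it (a point fixed in the world has none). Each returns a list of dicts, best first, with "score" (0 to 1); they miss things now and then, are a little off and sometimes report something else, mostly with a low value. They report only what shows in the picture. A call takes as long as a camera call.
- spotter.find_in(label, camera): "box" ([left, top, right, bottom] in pixels, round what is visible of it).
- spotter.trace(label, camera): "pixels" (384x512 bool, what is visible of it) and "box" ([left, top, right, bottom] in pixels, round what is visible of it).
- spotter.spot_point(label, camera): "xy" ([column, row] in pixels: a listed point, or the origin of a listed thing).
The state is a dict: "t": time; "joint_positions": joint angles; "joint_velocities": joint speeds; "joint_torque": joint torques, N m; "tcp_pos": TCP position; "tool_rot": TCP orientation; "force": force on the tool from outside, world axes, zero at the start; "wrist_torque": the same for the moment, N m; "width": finger opening in mm; "gripper_force": force on a finger pad.
Only numpy, scipy, OpenCV 4.12 (cv2) and the standard library are available. Lean on these libraries where they do the work, as an engineer would, in place of code of your own. Each camera call takes 0.05 s, during which the arm holds its last target. There are 200 camera calls.

## Task

Check that the six spring feelers on the checking fixture move freely: with the fingertips, stroke lightly along the curved row from the end where the tall spool-shaped setting master stands to the end where the flat ring gauge lies, so that each feeler in turn visibly dips by a few millimetres and springs back. Do not push any feeler down to its stop, and leave the setting master, the ring gauge, the bottle and the cardboard core where they stand.

Things in the scene. Friction and masses are not known exactly. Their poses are not given: they have to be found in the camera images.
- fixture: fixed blue-green plate 170 (x) by 360 (y) by 25 mm thick; origin at the centre of its underside. Six spring feelers stand on it in an arc bulging to +x (radius 120 mm about x -90, y 0; neighbours 44 mm apart). feeler0 to feeler5 at x, y mm: (-18, 96), (12, 63), (28, 22), (28, -22), (12, -63), (-18, -96).
- master: setting master: loose steel spool 55 mm tall, 34 mm wide at the foot, 30 mm at the head, waist 22 mm, 0.2 kg, standing upright on the fixture's plate near one end of the arc, about 65 mm from the end feeler. Its end is where the stroke begins; it may stand at either end. Origin at the centre of its underside. Only a marker: leave it alone.
- ringgauge: ring gauge: loose flat steel ring 36 mm outside, 20 mm inside, 14 mm high, 80 g, lying on the plate near the other end of the arc, about 65 mm from that end feeler. Origin at the centre of its underside. Leave it alone.
- bottle: white plastic bottle 54 mm in diameter, 140 mm tall, standing on the bench to the robot's right of the fixture. Origin at the centre of its underside. Leave it alone.
- core: cardboard sample core, an upright cylinder 44 mm in diameter and 90 mm tall, on the bench to the robot's left of the fixture. Origin at the centre of its underside. Leave it alone.
- head0 (a point): centre of the top of feeler0: a steel plunger with a blunt conical head 26 mm wide and 10 mm high, sides at about 38 degrees so that a fingertip sliding across it pushes it straight down; its top stands 55 mm above the bench at rest. The point moves down with the head.
- feeler0 (a joint): how far feeler0 is pushed down, m: 0 at rest (up), 0.012 at its stop; a spring returns it (about 0.7 N to start moving, 3.2 N at 5 mm, 6.7 N at the stop).
- head1 (a point): centre of the top of feeler1, same as feeler0.
- feeler1 (a joint): how far feeler1 is pushed down, m: 0 at rest (up), 0.012 at its stop; same spring.
- head2 (a point): centre of the top of feeler2, same as feeler0.
- feeler2 (a joint): how far feeler2 is pushed down, m: 0 at rest (up), 0.012 at its stop; same spring.
- head3 (a point): centre of the top of feeler3, same as feeler0.
- feeler3 (a joint): how far feeler3 is pushed down, m: 0 at rest (up), 0.012 at its stop; same spring.
- head4 (a point): centre of the top of feeler4, same as feeler0.
- feeler4 (a joint): how far feeler4 is pushed down, m: 0 at rest (up), 0.012 at its stop; same spring.
- head5 (a point): centre of the top of feeler5, same as feeler0, at the other end of the arc.
- feeler5 (a joint): how far feeler5 is pushed down, m: 0 at rest (up), 0.012 at its stop; same spring.

How it is judged (in metres and radians):
On the way, in this order (a step that is already met when the one before it is completed fails the run):
1. the first feeler, counted from the setting master's end, dips by more than 1.5 mm (((horizontal distance between master and head0 below 0.12 m and value of joint feeler0 above 0.0015 m) or (horizontal distance between master and head5 below 0.12 m and value of joint feeler5 above 0.0015 m))), for 0.05 s.
2. the second feeler, counted from the setting master's end, dips by more than 1.5 mm (((horizontal distance between master and head0 below 0.12 m and value of joint feeler1 above 0.0015 m) or (horizontal distance between master and head5 below 0.12 m and value of joint feeler4 above 0.0015 m))), for 0.05 s.
3. the third feeler, counted from the setting master's end, dips by more than 1.5 mm (((horizontal distance between master and head0 below 0.12 m and value of joint feeler2 above 0.0015 m) or (horizontal distance between master and head5 below 0.12 m and value of joint feeler3 above 0.0015 m))), for 0.05 s.
4. the fourth feeler, counted from the setting master's end, dips by more than 1.5 mm (((horizontal distance between master and head0 below 0.12 m and value of joint feeler3 above 0.0015 m) or (horizontal distance between master and head5 below 0.12 m and value of joint feeler2 above 0.0015 m))), for 0.05 s.
5. the fifth feeler, counted from the setting master's end, dips by more than 1.5 mm (((horizontal distance between master and head0 below 0.12 m and value of joint feeler4 above 0.0015 m) or (horizontal distance between master and head5 below 0.12 m and value of joint feeler1 above 0.0015 m))), for 0.05 s.
6. the last feeler, counted from the setting master's end, dips by more than 1.5 mm (((horizontal distance between master and head0 below 0.12 m and value of joint feeler5 above 0.0015 m) or (horizontal distance between master and head5 below 0.12 m and value of joint feeler0 above 0.0015 m))), for 0.05 s.
At the end, for the whole second after the job is handed in: Each feeler has dipped by more than 1.5 mm, in order from the setting master's end to the ring gauge's end; all six are up again (within 1 mm of rest); the setting master, ring gauge, bottle and core stand upright at rest within 10 mm of where they were (value of joint each of feeler0, feeler1, feeler2, feeler3, feeler4, feeler5 below 0.001 m and distance of each of master, ringgauge, bottle, core from where it was at the start of the episode below 0.01 m and angle between each of master, ringgauge, bottle, core's own z axis and vertical below 0.1 rad and linear speed of each of master, ringgauge, bottle, core below 0.02 m/s); the robot touches nothing.
It fails at once if a feeler is pushed down to its stop (more than 11 of its 12 mm) (value of joint any of feeler0, feeler1, feeler2, feeler3, feeler4, feeler5 above 0.011 m).
It fails at once if the fingers press on the fixture with more than 25 N (contact force between the fingers and fixture above 25 N).
It fails at once if the setting master, ring gauge, bottle or cardboard core is lifted, pushed more than 10 mm or tipped (distance of any of master, ringgauge, bottle, core from where it was at the start of the episode above 0.01 m or angle between any of master, ringgauge, bottle, core's own z axis and vertical above 0.15 rad).
It also fails if it takes over 38 s, if anything falls off the work surface, if the arm or the gripper's body presses on something with over 40 N, if the wrist force passes 120 N, or if a joint passes its speed limit or range.

## Working session

There is one attempt and no reset: what is moved stays moved. The work goes in short steps, Python scripts to look and compute and a shell command to move; the robot and the scene stay as the last step left them, time stands still between calls to the robot, and variables do not carry over. Pictures are saved under pics/ and viewed, at most 10 in all, crops included, and the job is handed in when it is done.

```bash
mkdir -p pics; ls
python3 - <<'E'
from bench import monitor, eyes, spotter
import cv2,json
o=monitor.get_obs();print(o['t'],o['tcp_pos'],o['tool_rot'],o['width'],o['force'])
im=[]
for c in('scene','side'):
    p=eyes.camera(c);im.append(p);m=eyes.camera_model(c);print(c,m)
    for n in['fixture','master','ringgauge','bottle','core']+['head%d'%i for i in range(6)]:
        r=spotter.spot_point(n,c);print(n,[(round(q['score'],2),[round(float(v),1) for v in q['xy']]) for q in r[:6]])
    cv2.imwrite(f'pics/{c}0.png',p)
E
```

```text
pics
0.0 [255.70649955 624.07236591 247.34941529] [-6.06906928e-01 -3.08219799e+00  2.81998403e-03] 84.95263210190961 [ 0.30600366 -0.10308189  0.60540598]
scene {'vertical_fov': 55.95435966627109, 'cx': 252.76182326733746, 'cy': 191.8295796592718, 'extrinsics': array([[ 8.53213059e-01,  5.21481654e-01, -9.18485589e-03,
        -4.33860974e+02],
       [-3.18755299e-01,  5.35302880e-01,  7.82205782e-01,
         1.17294249e+02],
       [ 4.12822645e-01, -6.64460467e-01,  6.22952448e-01,
        -1.31349509e+03],
       [ 0.00000000e+00,  0.00000000e+00,  0.00000000e+00,
         1.00000000e+00]])}
fixture [(0.82, [264.2, 217.0])]
master [(0.5, [284.6, 177.6])]
ringgauge [(0.58, [288.7, 145.8]), (0.57, [215.5, 222.6])]
bottle [(0.66, [146.1, 301.1])]
core [(0.74, [290.5, 145.0])]
head0 [(0.61, [251.5, 210.6]), (0.54, [262.3, 205.1]), (0.52, [283.2, 183.2]), (0.5, [275.4, 201.2]), (0.47, [282.2, 194.2]), (0.43, [233.3, 207.8])]
head1 [(0.61, [251.5, 210.6]), (0.54, [262.3, 205.1]), (0.52, [283.2, 183.2]), (0.5, [275.4, 201.2]), (0.47, [282.2, 194.2]), (0.43, [233.3, 207.8])]
head2 [(0.
[... 1447 characters left out ...]
9]), (0.48, [285.9, 190.3]), (0.45, [255.6, 162.6]), (0.41, [279.3, 178.1]), (0.39, [279.1, 207.4])]
head2 [(0.63, [271.5, 169.3]), (0.5, [280.1, 198.9]), (0.48, [285.9, 190.3]), (0.45, [255.6, 162.6]), (0.41, [279.3, 178.1]), (0.39, [279.1, 207.4])]
head3 [(0.63, [271.5, 169.3]), (0.5, [280.1, 198.9]), (0.48, [285.9, 190.3]), (0.45, [255.6, 162.6]), (0.41, [279.3, 178.1]), (0.39, [279.1, 207.4])]
head4 [(0.63, [271.5, 169.3]), (0.5, [280.1, 198.9]), (0.48, [285.9, 190.3]), (0.45, [255.6, 162.6]), (0.41, [279.3, 178.1]), (0.39, [279.1, 207.4])]
head5 [(0.63, [271.5, 169.3]), (0.5, [280.1, 198.9]), (0.48, [285.9, 190.3]), (0.45, [255.6, 162.6]), (0.41, [279.3, 178.1]), (0.39, [279.1, 207.4])]
```

Run:
```python
import cv2,numpy as np
for c,(x0,y0,x1,y1) in dict(scene=(110,100,370,330),side=(120,70,400,350)).items():
    p=cv2.imread(f'pics/{c}0.png')[y0:y1,x0:x1]
    s=min(800/(x1-x0),600/(y1-y0));cv2.imwrite(f'pics/{c}0c.png',cv2.resize(p,None,fx=s,fy=s,interpolation=cv2.INTER_CUBIC));print(s)
```

```text
2.608695652173913
2.142857142857143
```

View pics/scene0c.png

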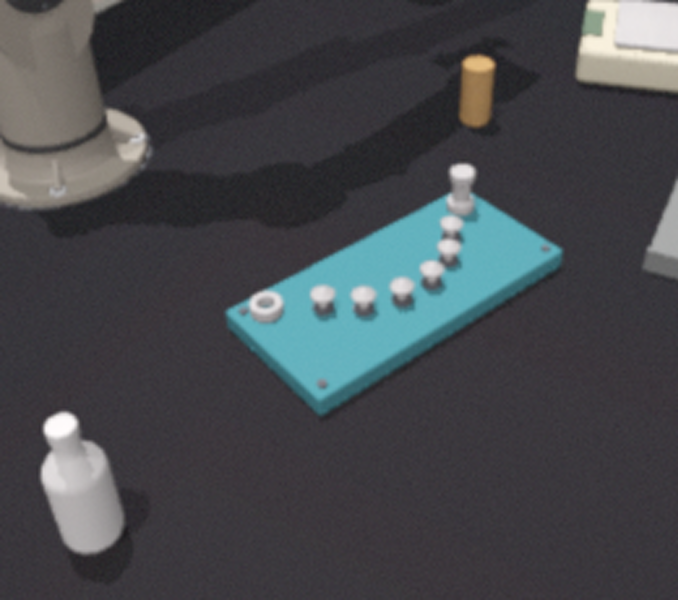

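View pics/side0c.png

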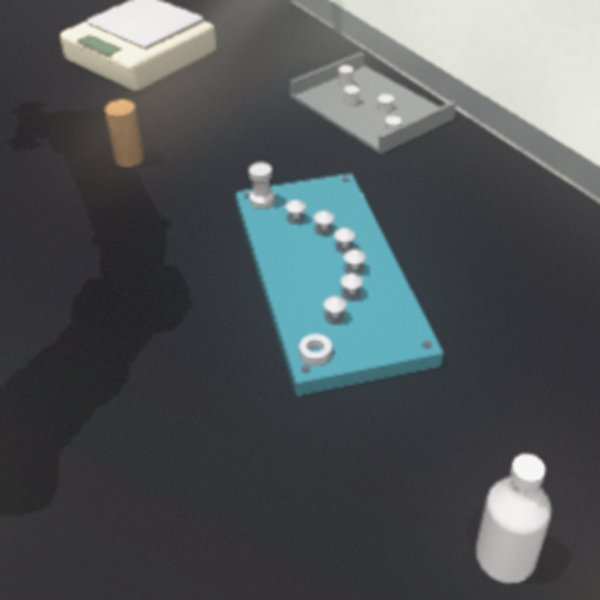

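```bash
cat > h.py <<'E'
import cv2,numpy as np
H=np.array([(-18,96,55),(12,63,55),(28,22,55),(28,-22,55),(12,-63,55),(-18,-96,55)],float)
B=np.array([(x,y,z) for x in(-85,85) for y in(-180,180) for z in(0,25)],float)
def world(P,q):
    c,s=np.cos(q[2]),np.sin(q[2]);return P@np.array([[c,s,0],[-s,c,0],[0,0,1]])+[q[0],q[1],0]
def proj(W,m):
    E=np.asarray(m['extrinsics']);C=np.atleast_2d(W)@E[:3,:3].T+E[:3,3]
    f=192/np.tan(np.radians(m['vertical_fov']/2))
    return np.c_[m['cx']+f*C[:,0]/-C[:,2],m['cy']+f*C[:,1]/C[:,2]]
def ray(p,m,z):
    E=np.asarray(m['extrinsics']);f=192/np.tan(np.radians(m['vertical_fov']/2))
    d=E[:3,:3].T@np.array([(p[0]-m['cx'])/f,-(p[1]-m['cy'])/f,-1]);o=-E[:3,:3].T@E[:3,3]
    return o+d*(z-o[2])/d[2]
def mask(p):
    h=cv2.cvtColor(p,cv2.COLOR_BGR2HSV);k=cv2.inRange(h,(80,90,60),(105,255,255))
    n,l,s,_=cv2.connectedComponentsWithStats(k);i=1+np.argmax(s[1:,4])
    c=np.vstack([c for c in cv2.findContours((l==i).astype(np.uint8),0,2)[0]])
    return cv2.convexHull(c)[:,0].astype(float)
def fill(h):
    a=np.zeros((384*4,512*4),np.uint8);cv2.fillConvexPoly(a,np.round((h+.5)*4*16-8).astype(np.int32),1,shift=4);return cv2.resize(a.astype(np.float32),(512,384),interpolation=cv2.INTER_AREA)
def fillhull(P):return fill(cv2.convexHull(P.astype(np.float32))[:,0])
E
cat > fit.py <<'E'
from h import *
from bench import eyes,monitor
from scipy.optimize import minimize
D={c:(eyes.camera_model(c),cv2.imread(f'pics/{c}0.png')) for c in('scene','side')}
def soft(p):
    k=np.zeros((384,512),np.uint8);cv2.fillConvexPoly(k,mask(p).astype(np.int32),1);return k.astype(np.float32)
M={c:soft(p) for c,(m,p) in D.items()}
def fit(cs,q0):
    f=lambda q:sum(np.abs(fillhull(proj(world(B,[q[0],q[1],q[2]/100]),D[c][0]))-M[c]).sum() for c in cs)
    r=minimize(f,q0,method='Nelder-Mead',options=dict(initial_simplex=np.array(q0)+np.vstack([np.zeros(3),np.diag([30,30,10])]),xatol=.05,fatol=.5));return r.x,r.fun
q0=list(ray((264,217),D['scene'][0],0)[:2])+[0]
print(q0,ray((270.8,200.1),D['side'][0],0)[:2])
for cs in(['scene'],['side'],['scene','side']):
    q,e=fit(cs,q0);print(cs,q.round(2),e)
q[2]/=100
print('heads',world(H,q).round(1).tolist())
for c in D: print(c,proj(world(H,q),D[c][0]).round(1).tolist())
E
python3 fit.py
```

```text
[np.float64(561.6376409926622), np.float64(-23.371709153823076), 0] [542.55516817 -10.20014529]
['scene'] [550.4   -9.34 -33.26] 135.1875
['side'] [549.29  -8.47 -32.3 ] 102.625
['scene', 'side'] [549.72  -8.53 -32.49] 247.0
heads [[563.3, 88.2, 55.0], [581.2, 47.3, 55.0], [583.3, 3.4, 55.0], [569.2, -38.3, 55.0], [541.0, -72.1, 55.0], [502.0, -93.8, 55.0]]
scene [[282.9, 182.7], [281.9, 191.7], [275.4, 200.1], [263.9, 206.6], [249.0, 210.0], [233.1, 209.7]]
side [[257.5, 163.3], [270.9, 168.5], [280.6, 176.5], [285.2, 186.7], [283.8, 198.0], [275.8, 208.8]]
```

```bash
python3 - <<'E'
from h import *
from bench import eyes
s,d=eyes.camera_model('scene'),eyes.camera_model('side')
print('bottle',ray((146.1,301.1),s,0),ray((354.5,327.9),d,0))
print('master',ray((284.6,177.6),s,25),ray((242.3,166.2),d,25))
print('ring',ray((211.9,217.2),s,25),ray((267,232.5),d,25))
E
python3 -m handwheel '[[[0,0,-0.152,3.0,-5.3,0,0],[0,0,-0.152,3.0,-5.3,0,0],[0,0,-0.152,3.0,-5.3,0,0],[0,0,-0.152,3.0,-5.3,0,0],[0,0,-0.152,3.0,-5.3,0,0]]]'
python3 -m handwheel '[[[0,0,-0.152,3.0,-5.3,0,0],[0,0,-0.152,3.0,-5.3,0,0],[0,0,-0.152,3.0,-5.3,0,0],[0,0,-0.152,3.0,-5.3,0,0],[0,0,-0.152,3.0,-5.3,0,0]]]'
```

```text
bottle [ 470.57870795 -415.18948247    0.        ] [ 472.91780891 -414.27730701    0.        ]
master [537.84297452 151.12985409  25.        ] [539.43142757 135.14846303  25.        ]
ring [ 448.01228257 -124.00552534   25.        ] [ 456.09747876 -124.11929336   25.        ]
t: 1.82
tcp_pos: [406.7, 357.9, 248.6]
tool_rot: [1.713, 2.633, 0.001]
force: [0.2, 0.6, 0.4]
width: 0.1
gripper_force: 0.0
t: 2.45
tcp_pos: [556.7, 93.1, 248.7]
tool_rot: [-2.567, -1.81, -0.002]
force: [0.0, 1.6, 0.6]
width: -0.2
gripper_force: 0.0
```

```bash
python3 -m handwheel '[[[0,0,0,0.66,-0.49,-4,0],[0,0,0,0,0,-5,0],[0,0,0,0,0,-4,0],[0,0,0,0,0,-1.9,0],[0,0,0,0,0,0,0]]]'
python3 - <<'E'
from h import *
from bench import eyes,monitor,spotter
o=monitor.get_obs();print(o['tcp_pos'],o['force'])
for c in('wrist','side'):
    p=eyes.camera(c);cv2.imwrite(f'pics/{c}1.png',p)
p=cv2.imread('pics/side1.png')[110:260,180:380];a=cv2.resize(p,(400,300),interpolation=cv2.INTER_CUBIC)
w=cv2.resize(cv2.imread('pics/wrist1.png'),(400,300));cv2.imwrite('pics/m1.png',np.hstack([a,w]))
E
```

```text
t: 3.08
tcp_pos: [562.1, 89.6, 98.8]
tool_rot: [-2.563, -1.816, 0.003]
force: [0.6, 0.9, 1.2]
width: 0.0
gripper_force: 0.0
[562.10954594  89.63324812  98.76463243] [0.58989787 0.90542503 1.18233855]
```

View pics/m1.png

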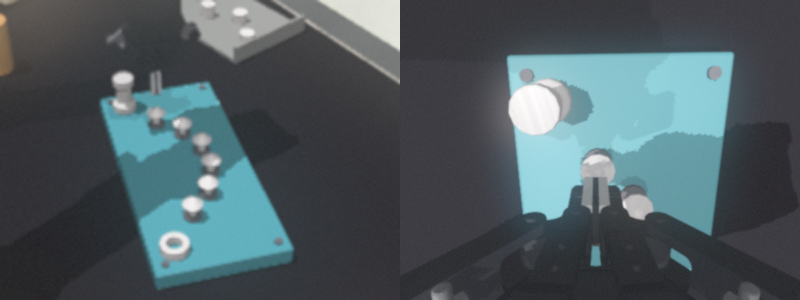

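```bash
python3 -m handwheel '[[[0,0,0,0.1,-0.1,-1.2,0],[0,0,0,0,0,-0.8,0],[0,0,0,0,0,-0.3,0],[0,0,0,0,0,0,0],[0,0,0,0,0,0,0]]]'
python3 -m handwheel '[[[0,0,0,0,0,-0.2,0],[0,0,0,0,0,-0.2,0],[0,0,0,0,0,0,0],[0,0,0,0,0,0,0],[0,0,0,0,0,0,0]]]'
python3 -m handwheel '[[[0,0,0,0,0,-0.2,0],[0,0,0,0,0,0,0],[0,0,0,0,0,0,0]]]'
```

```text
t: 3.8
tcp_pos: [563.6, 88.8, 76.5]
tool_rot: [2.563, 1.816, 0.001]
force: [-0.3, 0.1, -0.0]
width: 0.3
gripper_force: 0.0
t: 4.42
tcp_pos: [563.5, 88.7, 72.4]
tool_rot: [2.563, 1.816, 0.0]
force: [0.1, -0.1, 0.1]
width: -0.1
gripper_force: 0.0
t: 4.8
tcp_pos: [563.6, 88.7, 70.4]
tool_rot: [2.563, 1.816, 0.0]
force: [-0.0, 0.4, 1.5]
width: -0.0
gripper_force: 0.7
```

```bash
python3 -m handwheel '[[[0,0,0,0,0,-0.2,0],[0,0,0,0,0,-0.15,0],[0,0,0,0,0,0,0],[0,0,0,0,0,0,0],[0,0,0,0,0,0,0]]]'
python3 - <<'E'
from h import *
from bench import monitor
o=monitor.get_obs();print(o['tcp_pos'],o['force'])
q=[549.72,-8.53,-.3249]
a0=np.arctan2(96,72)
for a in np.linspace(a0,-a0,26):
    P=world(np.array([[-90+120*np.cos(a),120*np.sin(a),0]]),q)[0]; print(P[:2].round(1).tolist(),end=' ')
E
```

```text
t: 5.42
tcp_pos: [563.6, 88.8, 66.9]
tool_rot: [2.563, 1.816, 0.0]
force: [-0.6, -0.5, 3.4]
width: 0.4
gripper_force: 1.5
[563.60539252  88.75114392  66.90915989] [-0.59997395 -0.47949715  3.37700262]
[563.3, 88.2] [568.1, 80.7] [572.3, 72.8] [575.9, 64.7] [578.9, 56.3] [581.2, 47.7] [582.9, 39.0] [584.0, 30.2] [584.4, 21.3] [584.2, 12.4] [583.3, 3.5] [581.7, -5.2] [579.5, -13.9] [576.7, -22.3] [573.2, -30.5] [569.1, -38.4] [564.5, -46.0] [559.3, -53.3] [553.6, -60.1] [547.4, -66.5] [540.8, -72.4] [533.7, -77.8] [526.2, -82.7] [518.5, -87.0] [510.4, -90.7] [502.0, -93.8]
```

```bash
python3 -m handwheel '[[[0,0,0,0.46,-0.78,0,0],[0,0,0,0.42,-0.79,0,0],[0,0,0,0.36,-0.81,0,0],[0,0,0,0.3,-0.84,0,0],[0,0,0,0.23,-0.86,0,0]]]'
python3 -m handwheel '[[[0,0,0,0,0,0,0]]]'
```

```text
t: 6.05
tcp_pos: [581.5, 47.5, 66.9]
tool_rot: [-2.563, -1.816, -0.0]
force: [-0.4, 2.3, 3.3]
width: -0.2
gripper_force: 1.5
t: 6.18
tcp_pos: [581.7, 46.1, 67.1]
tool_rot: [2.564, 1.813, 0.0]
force: [-0.1, -1.5, 2.9]
width: 0.1
gripper_force: 1.5
```

```bash
python3 -m handwheel '[[[0,0,0,0.15,-0.87,0,0],[0,0,0,0.1,-0.88,0,0],[0,0,0,0.03,-0.89,0,0],[0,0,0,-0.03,-0.89,0,0],[0,0,0,-0.1,-0.88,0,0]]]'
python3 -m handwheel '[[[0,0,0,0,0,0,0]]]'
python3 -m handwheel '[[[0,0,0,-0.16,-0.87,0,0],[0,0,0,-0.22,-0.87,0,0],[0,0,0,-0.28,-0.84,0,0],[0,0,0,-0.35,-0.82,0,0],[0,0,0,-0.41,-0.79,0,0]]]'
python3 -m handwheel '[[[0,0,0,0,0,0,0]]]'
```

```text
t: 6.8
tcp_pos: [582.9, 3.5, 67.0]
tool_rot: [2.563, 1.817, 0.001]
force: [0.6, 2.4, 3.2]
width: -0.1
gripper_force: 1.6
t: 6.92
tcp_pos: [582.7, 2.0, 67.0]
tool_rot: [2.564, 1.813, -0.0]
force: [-0.5, -1.7, 2.6]
width: 0.3
gripper_force: 1.6
t: 7.55
tcp_pos: [568.8, -38.2, 67.1]
tool_rot: [2.563, 1.817, 0.002]
force: [1.2, 2.1, 2.8]
width: -0.2
gripper_force: 1.6
t: 7.68
tcp_pos: [568.0, -39.6, 67.0]
tool_rot: [2.564, 1.814, -0.001]
force: [0.1, -2.5, 3.0]
width: -0.2
gripper_force: 1.5
```

Feelers 0–3 dipped about 4–5 mm each; I'll continue over the last two, then lift straight off.

```bash
python3 -m handwheel '[[[0,0,0,-0.46,-0.76,0,0],[0,0,0,-0.51,-0.73,0,0],[0,0,0,-0.57,-0.68,0,0],[0,0,0,-0.61,-0.64,0,0],[0,0,0,-0.66,-0.59,0,0]]]'
python3 -m handwheel '[[[0,0,0,0,0,0,0]]]'
python3 -m handwheel '[[[0,0,0,-0.7,-0.54,0,0],[0,0,0,-0.75,-0.49,0,0],[0,0,0,-0.77,-0.43,0,0],[0,0,0,-0.81,-0.37,0,0],[0,0,0,-0.84,-0.31,0,0]]]'
python3 -m handwheel '[[[0,0,0,0,0,0,0],[0,0,0,0,0,0,0]]]'
python3 -m handwheel '[[[0,0,0,0,0,1,0],[0,0,0,0,0,3,0],[0,0,0,0,0,5,0],[0,0,0,0,0,5,0],[0,0,0,0,0,0,0]]]'
python3 -m handwheel '[[[0,0,0,0,0,0,0],[0,0,0,0,0,0,0]]]'
python3 - <<'E'
from h import *
from bench import eyes
p=eyes.camera('side');a=cv2.resize(p[70:350,120:400],(560,560),interpolation=cv2.INTER_CUBIC);cv2.imwrite('pics/end.png',a)
E
```

```text
t: 8.3
tcp_pos: [540.4, -72.4, 67.1]
tool_rot: [2.563, 1.816, 0.001]
force: [1.6, 1.2, 2.9]
width: -0.3
gripper_force: 1.6
t: 8.43
tcp_pos: [539.4, -73.3, 66.9]
tool_rot: [-2.565, -1.814, 0.002]
force: [-1.0, -1.2, 3.4]
width: 0.1
gripper_force: 1.6
t: 9.05
tcp_pos: [501.4, -93.8, 67.0]
tool_rot: [2.563, 1.816, 0.001]
force: [2.1, 0.8, 3.1]
width: 0.1
gripper_force: 1.4
t: 9.3
tcp_pos: [500.3, -93.9, 66.5]
tool_rot: [-2.563, -1.815, 0.003]
force: [-1.4, -1.1, 3.8]
width: -0.3
gripper_force: 1.6
t: 9.93
tcp_pos: [504.1, -93.4, 210.7]
tool_rot: [2.56, 1.815, 0.01]
force: [0.2, -0.5, -0.3]
width: 0.0
gripper_force: 0.0
t: 10.18
tcp_pos: [500.7, -93.2, 205.6]
tool_rot: [-2.562, -1.816, 0.003]
force: [-0.2, 0.2, -0.2]
width: 0.2
gripper_force: 0.0
```

View pics/end.png

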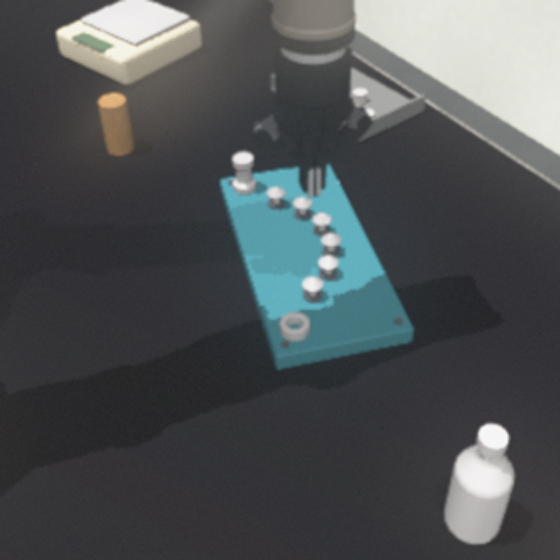

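The picture shows all six feelers up (crop 276,193 to 312,287). The master (243,172), ring (295,326), core and bottle are unmoved, and the gripper is clear.

```bash
python3 -c "
from bench import workorder
print(workorder.sign_off())"
```

```text
the job is handed in; nothing more can be done
None
```

I stroked all six feelers in order from the setting master's end to the ring gauge's end. By the force readings each dipped about 4–5 mm, and the final picture shows all six up again and the master, ring gauge, bottle and core unmoved. I handed the job in at about 10 s; it returned no verdict.

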